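Load the column heater and set its thermostat

TASK

Lower the long steel column into the cradle in the column heater's open trough without dropping it, and let go. Then slide the heater's cover fully shut over it, and last turn the thermostat dial clockwise until the white line on its grip points at the dark steel index tab on the scale, leaving the other things on the bench where they are.

Things in the scene. Friction and masses are not known exactly. Their poses are not given: they have to be found in the camera images.
- column: The long steel column: a tube 24 mm in diameter with a square 32 x 32 mm block, 24 mm long, at each end; 140 mm long overall, both ends alike, about 0.3 to 0.56 kg. It lies flat on the bench, its axis 16 mm above it. Origin at its centre; x runs along its length.
- heater: The column heater, fixed to the bench: a beige box 205 mm (x) by 310 mm (y), its top 60 mm above the bench. Origin on the bench below the middle of the box (x from -95 to 110 mm); -x is its front, +y its left as seen from the front. At its left front an open trough 80 mm wide (x) and 164 mm long (y), its floor 20 mm and its rim 60 mm above the bench; behind the trough (+x) a flat deck on which the cover is parked; on its right the dial panel.
- cradle (a point): The point where the centre of the column belongs: in the middle of the trough, 36 mm above the bench (45 mm in front and 65 mm left of the heater's origin). Axes as the heater's: the column lies along y, either way round. At each end of the trough two low aluminium cheeks, 14 mm high and 44 mm apart, keep the column's square end blocks in the middle; between them the trough is clear over its whole 80 mm width for a length of 92 mm, with room for the fingers.
- cover (a joint): Sliding cover of the trough, a flat aluminium plate 94 x 186 x 8 mm that lies on the heater's top. Value in m: 0 is fully shut (against its stop), 0.105 fully back; it starts nearly fully back, with the trough open. To shut it, slide it along the heater's -x. It slides stiffly (about 2 N) and stays where it is left.
- cover_handle (a point): Black bar handle upright on the middle of the cover: 14 mm thick (x), 70 mm long (y), 30 mm high above the cover, its top 99 mm above the bench. The point lies 94 mm above the bench, 5 mm below the bar's top, in the middle; axes as the heater's; it moves with the cover.
- dial (a joint): Thermostat dial on the heater's panel, turning about a vertical axis. Value in rad: grows as the dial is turned clockwise seen from above, from 0 to 5.24 (stops); friction about 0.06 N m, it stays where it is left. The scale on the panel has a tick every 0.524 rad.
- dial_grip (a point): Centre of the dial's grip bar, on the axis of rotation, 94 mm above the bench, 12 mm below the bar's top (106 mm). The bar is black, 70 mm long, 18 mm wide and 32 mm high, on a disc 72 mm across whose top is 74 mm above the bench. x points along the bar to the pointer end (white line on top); turns with the dial. The axis is 30 mm in front and 90 mm right of the heater's origin.
- dial_pointer (a point): Tip of the dial's pointer, a small black nose below the end of the grip bar that bears the white line, 42 mm from the axis of rotation; turns with the dial.
- index_point (a point): Inner end of the steel index tab that marks the wanted setting, 42 mm from the dial's axis. The tab is 18 mm long (radially), 10 mm wide and 12 mm high (top 73 mm above the bench), of dark steel, fixed on the panel outside the dial at a place on the scale that changes; it lies 0.7 to 2.75 rad clockwise from where the pointer starts. Its x points away from the dial's axis.
- short_column: A bystander that looks like the long column but is only 85 mm long; lies flat, axis 16 mm above the bench. Origin at its centre, x along its length.
- beaker: A bystander: clear glass beaker, 72 mm across, 95 mm tall. Origin at the centre of its underside.
- bottle: A bystander: amber bottle, 72 mm across, 150 mm tall. Origin at the centre of its underside.
- jar: A bystander: white jar, 68 mm across, 75 mm tall. Origin at the centre of its underside.
- tip_box: A bystander: grey box 85 x 125 x 55 mm (x, y, z). Origin at the centre of its underside.
- dish: A bystander: white dish, 90 mm across, 30 mm tall. Origin at the centre of its underside.
- wrench: A bystander: flat steel wrench, 170 mm long, 8 mm thick, x along its length. Origin at the middle of its underside.
There are look-alikes about, which are no part of the job. What is shaped like the column but blue or red is not meant.

How it is judged:
On the way, in this order (a step that is already met when the one before it is completed fails the run):
1. the long column lies in the cradle and is let go (x of column in the frame of cradle between -0.011 and 0.011 m and y of column in the frame of cradle between -0.016 and 0.016 m and z of column in the frame of cradle between -0.005 and 0.005 m and angle between the x axis of column and the y axis of cradle, either way round below 0.17 rad and contact force between the fingers and column below 0.3 N), for 0.1 s.
2. the cover is shut over the column (x of column in the frame of cradle between -0.011 and 0.011 m and y of column in the frame of cradle between -0.016 and 0.016 m and z of column in the frame of cradle between -0.005 and 0.005 m and angle between the x axis of column and the y axis of cradle, either way round below 0.17 rad and value of joint cover below 0.006 m), for 0.1 s.
3. the dial's pointer stands at the index tab (all of step 2 and horizontal distance between dial_pointer and index_point below 0.005 m), for 0.2 s.
At the end, for the whole second after the job is handed in: The long column rests in the cradle (centre within 11 mm across, 16 mm along, 5 mm in height; axis within 0.17 rad of the trough's), the cover is shut to within 6 mm, and the dial is still, its pointer tip within 5 mm (7 degrees) of the index tab's inner end (all of step 3 and linear speed of column below 0.02 m/s and velocity of joint dial between -0.05 and 0.05 rad/s); the robot touches nothing.
It fails at once if the column is let go (dropped) more than 25 mm above its place over the trough (contact force between the fingers and column below 0.01 N and z of column in the frame of cradle above 0.025 m and horizontal distance between column and cradle below 0.08 m).
It fails at once if a bystander (short column, beaker, bottle, jar, box, dish or wrench) is moved by more than 30 mm (distance of any of short_column, beaker, bottle, jar, tip_box, dish, wrench from where it was at the start of the episode above 0.03 m).
It also fails if it takes over 72 s, if anything falls off the work surface, if the arm or the gripper's body presses on something with over 40 N, if the wrist force passes 120 N, or if a joint passes its speed limit or range.

ROBOT

A 6-joint arm with a two-finger parallel gripper is mounted at the origin on the work surface. World frame = base frame: x ahead of the robot, y to its left, z up, the work surface at z = 0. Lengths are in m, angles in rad, forces in N, time in s.
With the tool pointing down it reaches from about 0.225 to 0.875 m from the base axis. Payload 3.4 kg.
Tool frame: the origin (TCP) lies on the mounting face of the last link; the fingertips stand 173 mm ahead of it and the grasp point (between the pads) lies 155 mm ahead of it; y points along the fingers, x is the direction in which the jaws open and shut, and the axes are right-handed (so a half turn about y gives the same grasp; the last joint's range is limited). The gripper opens to 85 mm and grips with 20 to 120 N. Pads are 22 mm wide; open, the fingers measure 114 mm over their backs; the gripper's body (76 mm by 85 mm) begins 54 mm behind the grasp point. The pads swing forward as they close: fully open they stand 13 mm farther back than shut.
Start: joints at [-1.436, 0.276, 1.505, -0, 1.361, -0.121], TCP at [0.145, -0.556, 0.405] pointing down, gripper open.
Joint ranges: [-2.89, 2.89], [-0.75, 2.08], [0.22, 2.7], [-1.18, 4.32], [0.11, 2.71], [-2.7, 2.7]. Speed limits (rad/s): [2.57, 2.57, 3.14, 3.14, 3.14, 3.14].

INTERFACE

Orientations are given as a unit quaternion [w, x, y, z].
In Python, from rig import manip, vision, ticket gives the robot as it stands.
- The arm moves only by the tool arm_command, never from a script. Its argument "increments" is one flat list of numbers, 7 for each row, row after row: the turn, a rotation vector about the tool's x, y, z in rad, then the shift along the tool's x, y, z in cm, then the closure, from 0 (fully open) to 1 (shut). In form: [wx, wy, wz, tx, ty, tz, hand, wx, wy, wz, tx, ty, tz, hand, ...]. A call has 1 to 8 rows; each row shifts and turns the commanded pose from where the row before left it, along the tool's axes as they then stand; what a row does not reach is not made up. A row lasts 1/8 s, in which the tool goes at most 62.5 mm and 10.7 degrees, less where a joint would pass 70% of its speed; a pose out of reach is approached as far as the arm can. A call is refused whole if a number of a shift passes 6.25 or a number of a turn 0.188, either way. A call with a gripper value outside its range is refused whole. The fingers move at their own pace and stop on an object; "grip_force" is the grip in N (left out, the last holds). Time passes only in rows, so rows that do not move let the fingers close. It gives the time, the measured TCP pose, the force and the opening at its end, in the units of the state.
- manip.get_state(): the state, without advancing time (a new reading comes with each control period).
- vision.get_image(name): name is "side" or "top" or "wrist"; returns the picture (384x512x3 uint8, red, green, blue); there is no depth.
- vision.camera_params(name): a dict with "vfov" (degrees; the focal length in pixels is half the picture's height over the tangent of half this angle, whatever the lens; pixels are square), "cx", "cy" (the principal point, pixels), "R" (3x3) and "t" (3): a world point X has camera coordinates R X + t. Camera axes: x right, y down, z forward; pixel columns grow to the right and rows downward; lengths in m; the calibration is good to about 2 mm. A picture is of the moment at which its call begins: read the wrist's pose just before it. camera_params takes no time and is no camera call; for the wrist camera it gives the pose at the moment of the call.
- ticket.sign_off(): hands the job in, once; it reports no verdict.
The state is a dict: "clock": time; "qpos": joint angles; "qd": joint speeds; "effort": joint torques, N m; "position": TCP position; "ee_rot": TCP orientation; "contact_force": force on the tool from outside, world axes, zero at the start; "moment": the same for the moment, N m; "width": finger opening in m.
Only numpy, scipy, OpenCV 4.12 (cv2) and the standard library are available. Lean on these libraries where they do the work, as an engineer would, in place of code of your own. Each camera call takes 0.05 s, during which the arm holds its last target.

## Working session

There is one attempt and no reset: what is moved stays moved. The work goes in short steps, Python scripts to look and compute and a tool call to move; the robot and the scene stay as the last step left them, time stands still between calls to the robot, and variables do not carry over. Pictures are saved under pics/ and viewed, and the job is handed in when it is done.

Besides the shell and the picture viewer there is one more tool, called as a command line: name --argument value ..., lists and objects as JSON in quotes. arm_command: Moves the arm, as the interface text tells. Its arguments: {"type":"object","properties":{"increments":{"type":"array"},"grip_force":{"type":"number"}},"required":["increments"]}

```bash
ls; mkdir -p pics
python3 - <<'E'
from rig import manip, vision, ticket
import cv2
for n in ["top","side","wrist"]:
    p=vision.camera_params(n); im=vision.get_image(n); cv2.imwrite(f"pics/{n}0.png",im[:,:,::-1])
    print(n,p)
print(manip.get_state())
E
```

```text
pics
top {'vfov': 52.47561161910217, 'cx': 252.66892481525662, 'cy': 191.15474680795725, 'R': array([[ 0.01576255, -0.99982471,  0.01010409],
       [-0.99777513, -0.01638333, -0.06462489],
       [ 0.0647791 , -0.00906295, -0.99785847]]), 't': array([0.03755454, 0.54540654, 1.27855645])}
side {'vfov': 57.055439363748604, 'cx': 255.75625623634883, 'cy': 190.2739796595234, 'R': array([[-0.7383741 , -0.67438865,  0.00190918],
       [-0.35134539,  0.38226125, -0.85465359],
       [ 0.57563887, -0.63172486, -0.51919514]]), 't': array([0.43491552, 0.25708828, 1.05172916])}
wrist {'vfov': 59.37072094291142, 'cx': 254.3163031832551, 'cy': 185.8963922733048, 'R': array([[ 0.25256255, -0.96757858, -0.00196005],
       [-0.92175721, -0.24121704,  0.30360828],
       [-0.29423766, -0.07487339, -0.95279493]]), 't': array([-0.57422564, -0.04000095,  0.38047063])}
{'clock': 0.15, 'qpos': array([-1.43600426e+00,  2.76473293e-01,  1.50586562e+00, -6.46976524e-06,
        1.36069666e+00, -1.20966856e-01]), 'qd': array([-0.0018862 , -0.0024535 , -0.00401517, -0.00045512,  0.00062512,
        0.00113332]), 'effort': array([ 9.49461501e-04, -4.17143619e+01, -2.46032900e+01, -1.74770526e-04,
        7.73097156e-03,  1.18366125e-05]), 'position': array([ 0.14545445, -0.55613866,  0.40401552]), 'ee_rot': array([ 0.56003967, -0.55932639,  0.43251597, -0.4317864 ]), 'contact_force': array([0.12772304, 0.07646957, 0.02951828]), 'moment': array([-0.05440278, -0.02257735,  0.03724322]), 'width': 0.08548931399136782}
```

View pics/top0.png

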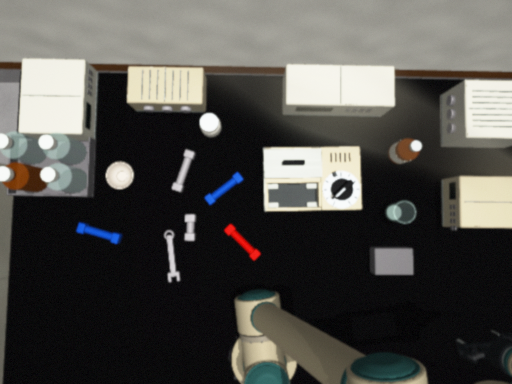

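View pics/side0.png

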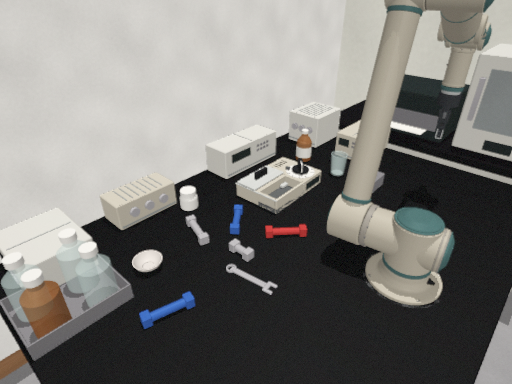

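```bash
cat > h.py <<'E'
import numpy as np, cv2
from rig import manip, vision, ticket
from scipy.spatial.transform import Rotation as Ro
def rot(q): return Ro.from_quat([q[1],q[2],q[3],q[0]])
def K(p):
    f=192/np.tan(np.radians(p['vfov']/2)); return np.array([[f,0,p['cx']],[0,f,p['cy']],[0,0,1]])
def back(p,uv,z):
    d=p['R'].T@np.linalg.inv(K(p))@np.array([uv[0],uv[1],1.]); o=-p['R'].T@p['t']
    return o+d*(z-o[2])/d[2]
def proj(p,X):
    c=K(p)@(p['R']@np.asarray(X)+p['t']); return c[:2]/c[2]
def crop(src,name,x0,y0,x1,y1,s):
    im=cv2.imread(src); cv2.imwrite(name,cv2.resize(im[y0:y1,x0:x1],None,fx=s,fy=s,interpolation=cv2.INTER_CUBIC))
E
python3 - <<'E'
from h import *
print(rot(manip.get_state()['ee_rot']).as_matrix().round(3))
E
```

```text
[[ 0.253 -0.     0.967]
 [-0.967  0.001  0.253]
 [-0.001 -1.     0.   ]]
```

Run:
```python
from h import *
crop("pics/top0.png","pics/c1.png",150,130,290,230,5.5)
crop("pics/top0.png","pics/c2.png",255,135,370,220,6.5)
```

```text
(no output)
```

View pics/c1.png

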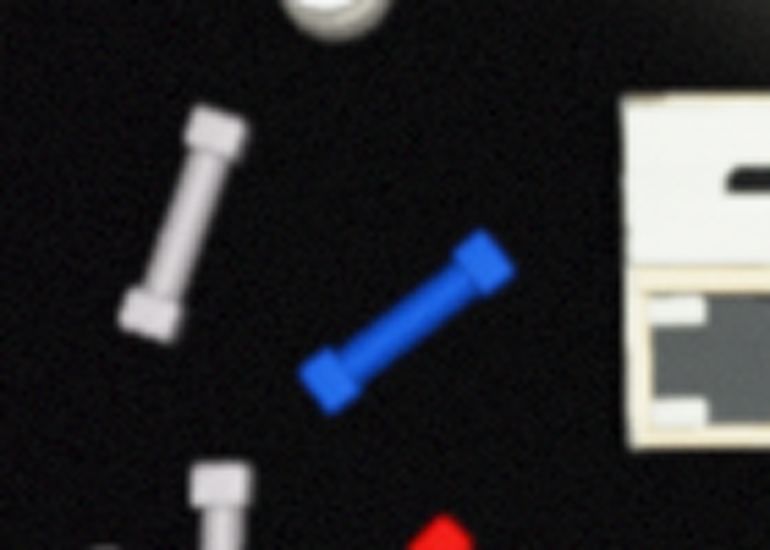

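View pics/c2.png

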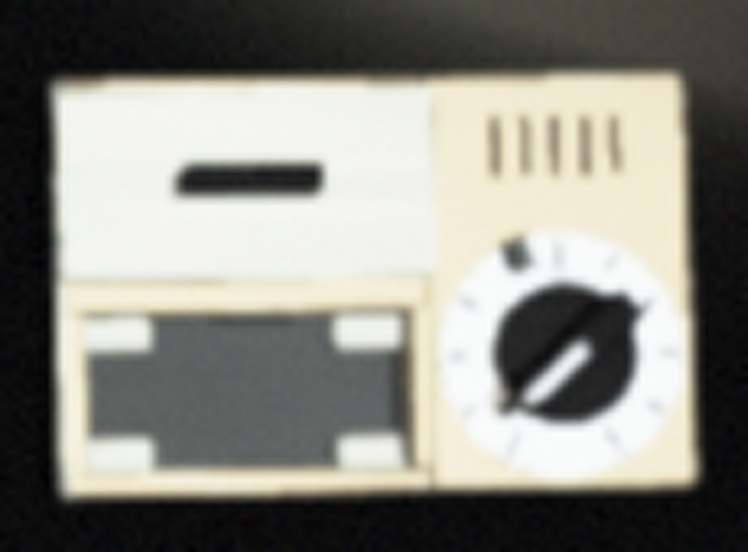

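Run:
```python
from h import *
p=vision.camera_params("top")
c1=lambda a,b:(150+(a+.5)/5.5-.5,130+(b+.5)/5.5-.5)
c2=lambda a,b:(255+(a+.5)/6.5-.5,135+(b+.5)/6.5-.5)
a=back(p,c1(218,131),.03);b=back(p,c1(151,314),.03)
print("col",a,b,(a+b)/2,np.linalg.norm(a-b),np.arctan2(*(a-b)[[1,0]]))
for q in [(50,82),(684,76),(697,485),(63,495)]: print(back(p,c2(*q),.06))
for q in [(85,318),(408,313),(412,468),(86,470)]: print('trough',back(p,c2(*q),.06))
print('handle',back(p,c2(178,180),.099),back(p,c2(323,178),.099))
print('dial',back(p,c2(565,353),.074),'tab',back(p,c2(517,253),.073),'nose',back(p,c2(505,405),.07))
print('bar line',back(p,c2(527,405),.106),back(p,c2(590,345),.106))
```

```text
col [0.66565372 0.25838732 0.03      ] [0.55457926 0.29550271 0.03      ] [0.61011649 0.27694502 0.03      ] 0.11711143124225158 -0.3224841948939786
[0.68528832 0.01784147 0.06      ]
[ 0.69389032 -0.29924334  0.06      ]
[ 0.48959308 -0.30527379  0.06      ]
[0.47965621 0.00850867 0.06      ]
trough [ 0.56748133 -0.00118888  0.06      ]
trough [ 0.5726384  -0.16158425  0.06      ]
trough [ 0.49574003 -0.16395156  0.06      ]
trough [ 0.49216918 -0.00268301  0.06      ]
handle [ 0.63166884 -0.04331723  0.099     ] [ 0.63384322 -0.11332406  0.099     ]
dial [ 0.55296946 -0.23639982  0.074     ] tab [ 0.60201574 -0.21290371  0.073     ] nose [ 0.52715141 -0.20781637  0.07      ]
bar line [ 0.52539671 -0.21062437  0.106     ] [ 0.55461712 -0.24075872  0.106     ]
```

```bash
cat >> h.py <<'E'
def pose():
    s=manip.get_state(); M=rot(s['ee_rot']).as_matrix()
    return s, s['position'], np.arctan2(M[1,0],M[0,0]), M
def plan(start,a0,tgt,a1,n,hand,after=False):
    """rows in tool frame for straight path; tool y down"""
    d=(np.array(tgt)-np.array(start))/n; da=(a1-a0)/n; out=[]
    pos=np.array(start,float).copy(); a=a0
    for i in range(n):
        aa=a+da if after else a
        want=np.array(start)+d*(i+1)-pos
        x=np.array([np.cos(aa),np.sin(aa),0]); z=np.array([-np.sin(aa),np.cos(aa),0])
        t=np.round(np.array([want@x,-want[2],want@z])*100,2); w=np.round(-da,3)
        pos=pos+(x*t[0]+z*t[2])/100-np.array([0,0,t[1]/100]); a-=w
        out.append([0,w,0,*t,hand])
    for i in range(0,n,8): print([float(v) for r in out[i:i+8] for v in r])
    print(pos,a)
E
python3 - <<'E'
from h import *
s,p,a,M=pose(); c=vision.camera_params('wrist')
print('cam in tool',M.T@(-c['R'].T@c['t']-p), 'axis',M.T@c['R'][2])
plan(p,a,[.59,.283,.36],1.248,16,0)
E
```

```text
cam in tool [0.00023512 0.03038687 0.07711207] axis [-3.92308331e-04  9.52736586e-01 -3.03797373e-01]
[0.0, -0.16, 0.0, -4.37, 0.28, 4.01, 0.0, 0.0, -0.16, 0.0, -3.68, 0.27, 4.66, 0.0, 0.0, -0.16, 0.0, -2.88, 0.28, 5.19, 0.0, 0.0, -0.16, 0.0, -2.02, 0.27, 5.58, 0.0, 0.0, -0.16, 0.0, -1.11, 0.28, 5.83, 0.0, 0.0, -0.16, 0.0, -0.17, 0.27, 5.93, 0.0, 0.0, -0.16, 0.0, 0.78, 0.28, 5.89, 0.0, 0.0, -0.16, 0.0, 1.71, 0.27, 5.68, 0.0]
[0.0, -0.16, 0.0, 2.6, 0.28, 5.34, 0.0, 0.0, -0.16, 0.0, 3.41, 0.27, 4.86, 0.0, 0.0, -0.16, 0.0, 4.14, 0.28, 4.25, 0.0, 0.0, -0.16, 0.0, 4.76, 0.27, 3.54, 0.0, 0.0, -0.16, 0.0, 5.27, 0.28, 2.73, 0.0, 0.0, -0.16, 0.0, 5.64, 0.27, 1.86, 0.0, 0.0, -0.16, 0.0, 5.86, 0.28, 0.94, 0.0, 0.0, -0.16, 0.0, 5.93, 0.27, -0.01, 0.0]
[0.59000136 0.28297308 0.36001552] 1.2449640730964953
```

arm_command --increments '[0.0,-0.16,0.0,-4.4,0.3,4.0,0.0,0.0,-0.16,0.0,-3.7,0.3,4.7,0.0,0.0,-0.16,0.0,-2.9,0.3,5.2,0.0,0.0,-0.16,0.0,-2.0,0.3,5.6,0.0,0.0,-0.16,0.0,-1.1,0.3,5.8,0.0,0.0,-0.16,0.0,-0.2,0.3,5.9,0.0,0.0,-0.16,0.0,0.8,0.3,5.9,0.0,0.0,-0.16,0.0,1.7,0.3,5.7,0.0]'

```text
clock: 1.15
position: [0.3681, -0.1343, 0.3807]
ee_rot: [-0.707, 0.707, -0.01, 0.011]
contact_force: [0.1, -0.4, 0.7]
width: 0.0852
```

arm_command --increments '[0.0,-0.16,0.0,2.6,0.3,5.3,0.0,0.0,-0.16,0.0,3.4,0.3,4.9,0.0,0.0,-0.16,0.0,4.1,0.3,4.2,0.0,0.0,-0.16,0.0,4.8,0.3,3.5,0.0,0.0,-0.16,0.0,5.3,0.3,2.7,0.0,0.0,-0.16,0.0,5.6,0.3,1.9,0.0,0.0,-0.16,0.0,5.9,0.3,0.9,0.0,0.0,-0.16,0.0,5.9,0.3,0.0,0.0]'

```text
clock: 2.15
position: [0.591, 0.2844, 0.3561]
ee_rot: [-0.573, 0.573, 0.414, -0.414]
contact_force: [1.1, -0.8, 0.8]
width: 0.0857
```

Run:
```python
from h import *
s,p,a,M=pose(); im=vision.get_image('wrist'); c=vision.camera_params('wrist')
cv2.imwrite('pics/w1.png',im[:,:,::-1]); print(s['clock'],p,a,M.round(3),s['qpos'].round(2))
np.savez('w1.npz',R=c['R'],t=c['t'])
```

```text
2.15 [0.59096817 0.28441037 0.35613365] 1.2507184409455467 [[ 0.315 -0.    -0.949]
 [ 0.949 -0.001  0.315]
 [-0.001 -1.     0.   ]] [ 0.34  0.42  1.4  -0.    1.32 -0.91]
```

View pics/w1.png

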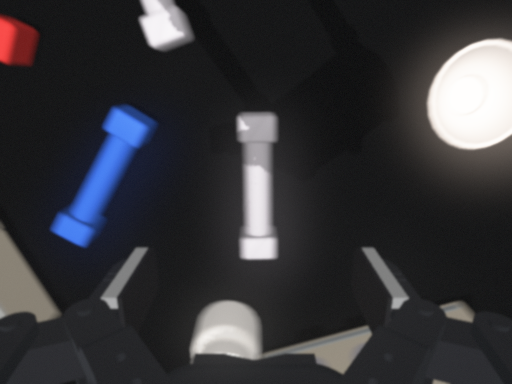

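Run:
```python
from h import *
crop("pics/w1.png","pics/w1c.png",210,95,310,275,3.3)
```

```text
(no output)
```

View pics/w1c.png

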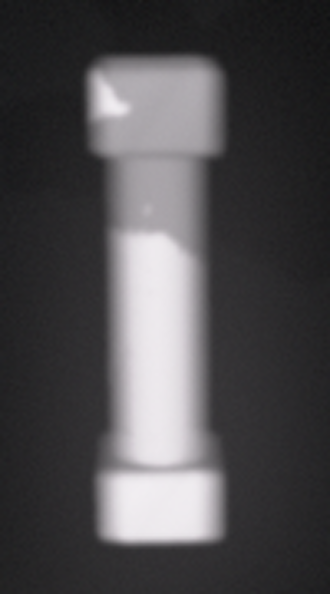

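Run:
```python
from h import *
c=vision.camera_params('wrist')
f=lambda a,b:back(c,(210+(a+.5)/3.3-.5,95+(b+.5)/3.3-.5),.032)
i=f(154,157);o=f(162,541);b2=f(161,470)
u=(o-i)/np.linalg.norm(o-i)
print(i,o,np.linalg.norm(o-i),np.linalg.norm(o-b2),'ang',np.arctan2(u[1],u[0]),'ctr',o-.07*u, np.linalg.norm(f(97,505)-f(224,505)),np.linalg.norm(f(88,150)-f(224,150)))
x=rot(manip.get_state()['ee_rot']).as_matrix()
```

```text
[0.5716334  0.30176579 0.032     ] [0.68166191 0.26867012 0.032     ] 0.11489819881430301 0.02325592462897421 ang -0.2921830197434485 ctr [0.61462869 0.28883316 0.032     ] 0.03727198554609713 0.03599790910333149
```

Run:
```python
from h import *
s,p,a,M=pose(); print(s['clock'],p,a,s['qd'].round(3)); c=vision.camera_params('wrist'); d=np.load('w1.npz')
print(-c['R'].T@c['t'], -d['R'].T@d['t'])
im=vision.get_image('wrist'); cv2.imwrite('pics/w2.png',im[:,:,::-1]); crop("pics/w2.png","pics/w2c.png",210,95,310,275,3.3)
im=vision.get_image('top'); cv2.imwrite('pics/top1.png',im[:,:,::-1])
```

```text
2.2 [0.59389494 0.29041444 0.3548403 ] 1.2566071117618907 [-0.048 -0.048  0.1   -0.035 -0.     0.137]
[0.51945473 0.31427114 0.32432057] [0.51945473 0.31427114 0.32432057]
```

View pics/w2.png

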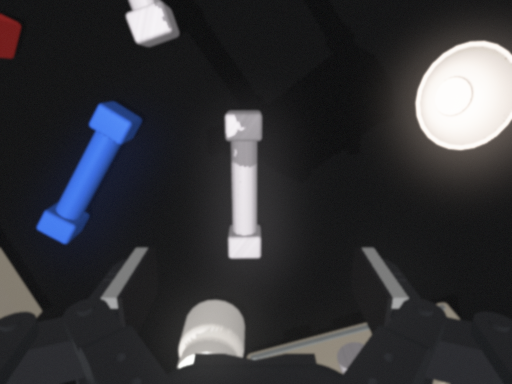

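View pics/w2c.png

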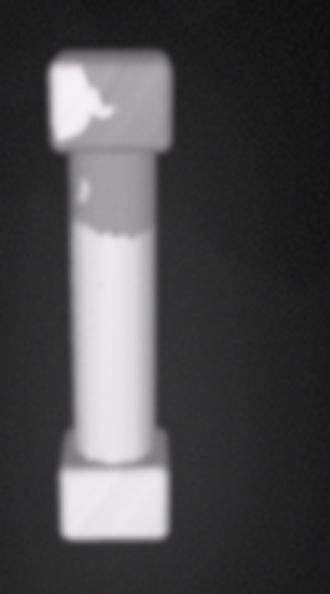

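Run:
```python
from h import *
s,p,a,M=pose(); print(s['clock'],p,a,s['qd'].round(3))
c=vision.camera_params('wrist')
f=lambda a,b:back(c,(210+(a+.5)/3.3-.5,95+(b+.5)/3.3-.5),.032)
i=f(110,152);o=f(114,538)
u=(o-i)/np.linalg.norm(o-i)
ctr=o-.07*u
print(i,o,np.linalg.norm(o-i),'ang',np.arctan2(u[1],u[0]),'ctr',ctr, np.linalg.norm(f(60,505)-f(169,505)))
```

```text
2.3 [0.59095088 0.28483442 0.35495668] 1.247676302584857 [-0.039 -0.044  0.056 -0.028  0.025  0.008]
[0.56209418 0.28322636 0.032     ] [0.67120867 0.24664848 0.032     ] 0.11508220031940665 ang -0.3234518775383022 ctr [0.60483859 0.26889738 0.032     ] 0.03197201414689108
```

Run:
```python
from h import *
s,p,a,M=pose()
plan(p,a,[.609,.276,.215],1.253,4,0)
```

```text
[0.0, -0.001, 0.0, -0.07, 3.5, -0.5, 0.0, 0.0, -0.001, 0.0, -0.06, 3.5, -0.5, 0.0, 0.0, -0.001, 0.0, -0.07, 3.5, -0.49, 0.0, 0.0, -0.001, 0.0, -0.07, 3.5, -0.5, 0.0]
[0.60897704 0.27598233 0.21495668] 1.2516763025848565
```

arm_command --increments '[0,0,0,-0.07,3.5,-0.5,0,0,0,0,-0.07,3.5,-0.5,0,0,-0.004,0,-0.07,3.5,-0.5,0,0,0,0,-0.06,3.0,-0.5,0,0,0,0,0,0.5,0,0,0,0,0,0,0,0,0,0,0,0,0,0,0,0]'

```text
clock: 3.18
position: [0.6088, 0.2735, 0.2185]
ee_rot: [-0.573, 0.574, 0.414, -0.412]
contact_force: [0.7, 0.7, -0.1]
width: 0.0853
```

Run:
```python
from h import *
s,p,a,M=pose(); c=vision.camera_params('wrist'); im=vision.get_image('wrist');
cv2.imwrite('pics/w3.png',im[:,:,::-1]); print(s['clock'],p,a,s['qd'].round(3))
# predicted column ends
u=np.array([np.cos(-.32),np.sin(-.32),0]);ct=np.array([.609,.276,.032])
print(proj(c,ct+.07*u),proj(c,ct-.046*u),proj(c,ct-[0,0,.004]))
```

```text
3.175 [0.60879475 0.27348482 0.21845572] 1.2486526250023946 [ 0.003 -0.    -0.004  0.    -0.002 -0.002]
[259.35909755 347.44008702] [259.85633132 148.36846697] [259.5055406  233.67817683]
```

View pics/w3.png

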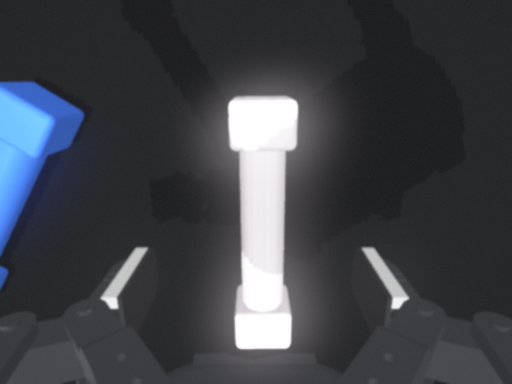

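arm_command --increments '[0,0,0,0.45,2.0,0,0,0,0,0,0,2.0,0,0,0,0,0,0,0.15,0,0,0,0,0,0,0,0,0,0,0,0,0,0,0,0.5,0,0,0,0,0,0,1,0,0,0,0,0,0,1,0,0,0,0,0,0,1]' --grip_force 60

```text
clock: 4.22
position: [0.61, 0.2779, 0.1758]
ee_rot: [-0.574, 0.574, 0.414, -0.413]
contact_force: [-0.7, 0.1, 1.9]
width: 0.0222
```

arm_command --increments '[0,0,0,0,0,0,1,0,0,0,0,0,0,1]'

```text
clock: 4.47
position: [0.6101, 0.2779, 0.1758]
ee_rot: [-0.574, 0.574, 0.414, -0.413]
contact_force: [-1.2, -0.1, 4.2]
width: 0.0223
```

arm_command --increments '[0,0,0,0,-2.0,0,1,0,0,0,0,-4.0,0,1,0,0,0,0,-4.0,0,1,0,0,0,0,-2.0,0,1,0,0,0,0,0,0,1,0,0,0,0,0,0,1]'

```text
clock: 5.22
position: [0.6091, 0.2775, 0.293]
ee_rot: [0.574, -0.573, -0.412, 0.415]
contact_force: [-0.4, -0.2, -4.0]
width: 0.0222
```

Run:
```python
from h import *
s,p,a,M=pose(); im=vision.get_image('wrist');
cv2.imwrite('pics/w4.png',im[:,:,::-1]); print(s['clock'],p,a,s['qd'].round(3),s['contact_force'],s['width'])
plan(p,a,[.532,-.0815,.30],.03,10,1)
```

```text
5.225 [0.60909865 0.27750384 0.29295512] 1.2489954173825126 [ 0.     0.01   0.006 -0.001  0.002  0.001] [-0.44009113 -0.20776286 -4.02434246] 0.02215866800927401
[0.0, 0.122, 0.0, -3.65, -0.07, -0.4, 1.0, 0.0, 0.122, 0.0, -3.57, -0.07, -0.85, 1.0, 0.0, 0.122, 0.0, -3.45, -0.07, -1.27, 1.0, 0.0, 0.122, 0.0, -3.26, -0.07, -1.69, 1.0, 0.0, 0.122, 0.0, -3.03, -0.07, -2.06, 1.0, 0.0, 0.122, 0.0, -2.76, -0.07, -2.43, 1.0, 0.0, 0.122, 0.0, -2.45, -0.07, -2.74, 1.0, 0.0, 0.122, 0.0, -2.09, -0.07, -3.01, 1.0]
[0.0, 0.122, 0.0, -1.71, -0.07, -3.25, 1.0, 0.0, 0.122, 0.0, -1.3, -0.07, -3.44, 1.0]
[ 0.53204262 -0.08153157  0.29995512] 0.028995417382512656
```

View pics/w4.png

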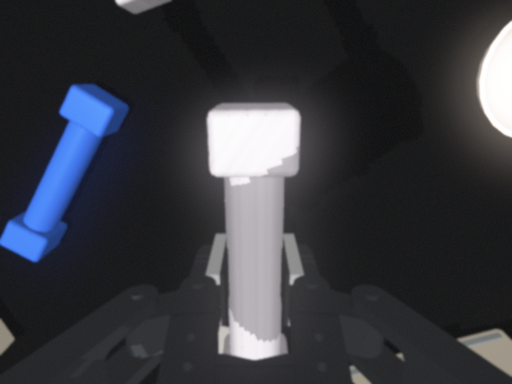

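arm_command --increments '[0,0.122,0,-3.65,-0.1,-0.4,1,0,0.122,0,-3.57,-0.1,-0.85,1,0,0.122,0,-3.45,-0.1,-1.27,1,0,0.122,0,-3.26,0,-1.69,1,0,0.122,0,-3.03,0,-2.06,1,0,0.122,0,-2.76,0,-2.43,1,0,0.122,0,-2.45,0,-2.74,1,0,0.122,0,-2.09,0,-3.0,1]'

```text
clock: 6.28
position: [0.5473, -0.0104, 0.2966]
ee_rot: [0.701, -0.7, -0.094, 0.096]
contact_force: [0.9, 0.0, -2.7]
width: 0.0218
```

arm_command --increments '[0,0.122,0,-1.71,0,-3.25,1,0,0.122,0,-1.3,0,-3.44,1,0,0,0,0,0,0,1,0,0,0,0,0,0,1,0,0,0,0,0,0,1,0,0,0,0,0,0,1]'

```text
clock: 7.02
position: [0.5328, -0.0803, 0.298]
ee_rot: [0.707, -0.707, -0.011, 0.011]
contact_force: [0.4, 0.1, -3.9]
width: 0.0219
```

Run:
```python
from h import *
s,p,a,M=pose(); c=vision.camera_params('wrist'); im=vision.get_image('wrist');
cv2.imwrite('pics/w5.png',im[:,:,::-1]); print(s['clock'],p,a,s['qd'].round(3),s['contact_force'],s['width'])
np.savez('w5.npz',R=c['R'],t=c['t'])
im=vision.get_image('top'); cv2.imwrite('pics/top2.png',im[:,:,::-1])
im=vision.get_image('side'); cv2.imwrite('pics/side2.png',im[:,:,::-1])
```

```text
7.025 [ 0.53284662 -0.08032533  0.29800651] 0.0305320077997375 [-0.004 -0.002 -0.002 -0.001  0.001  0.001] [ 0.4101378   0.09575498 -3.8723197 ] 0.0219436223417908
```

View pics/w5.png

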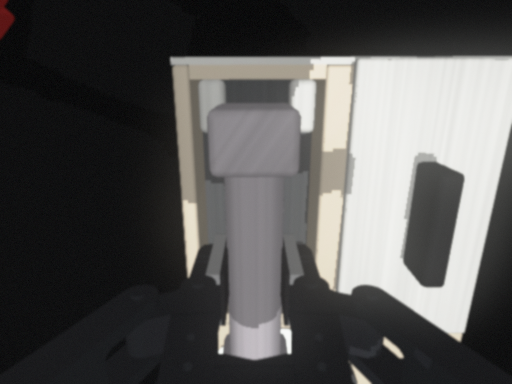

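View pics/side2.png

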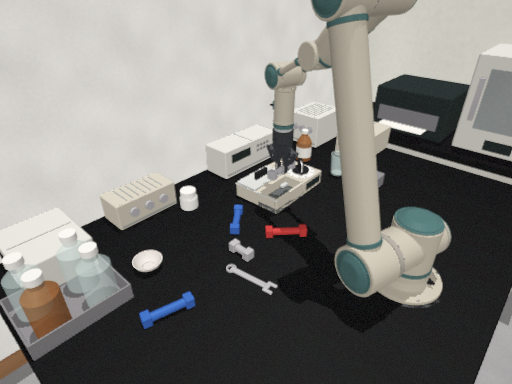

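Run:
```python
from h import *
crop("pics/w5.png","pics/w5c.png",160,45,365,190,3.9)
d=np.load('w5.npz'); c=vision.camera_params('wrist'); c['R']=d['R'];c['t']=d['t']
# predicted
o=np.array([.5796,-.1445]);th=.03;R=np.array([[np.cos(th),-np.sin(th)],[np.sin(th),np.cos(th)]])
for n,q in dict(boxFL=(-.095,.155,.06),rimFL=(-.085,.147,.06),rimBL=(-.005,.147,.06),rimFmid=(-.085,.1,.06),rimBmid=(-.005,.1,.06)).items():
    X=np.r_[o+R@np.array(q[:2]),q[2]]; print(n,((proj(c,X)-[160,45]+.5)*3.9).round(0))
```

```text
boxFL [35. 48.]
rimFL [106. 105.]
rimBL [640. 105.]
rimFmid [124. 414.]
rimBmid [622. 414.]
```

View pics/w5c.png

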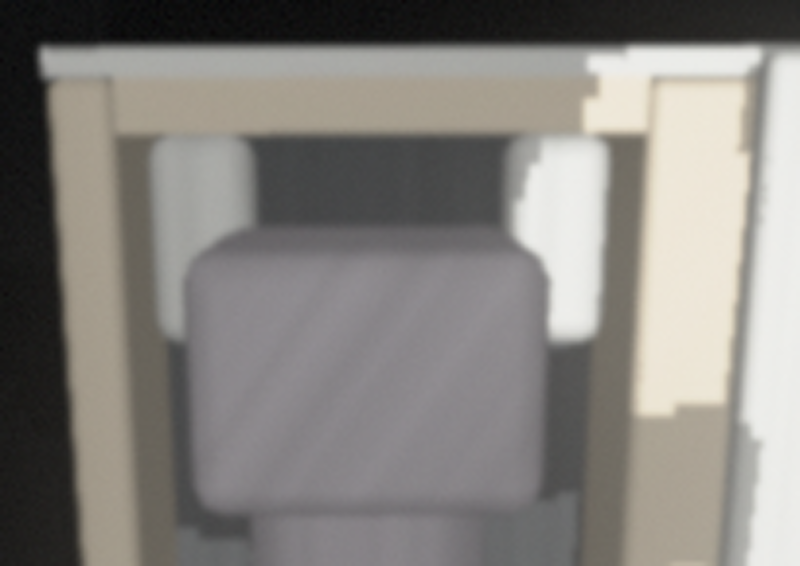

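```bash
python3 - <<'E'
from h import *
d=np.load('w5.npz'); c=vision.camera_params('wrist'); c['R']=d['R'];c['t']=d['t']
g=lambda a,b:((a+.5)/3.9-.5+160,(b+.5)/3.9-.5+45)
print('side bottom',back(c,g(40,45),0.),back(c,g(50,79),.06))
for q in [(116,134),(650,134),(135,470),(632,440),(628,540),(139,540)]: print(q,back(c,g(*q),.06))
# column
for z in [.15,.155,.16]:
  i=back(c,g(365,512),z); print(i,back(c,g(195,500),z),back(c,g(546,500),z))
print(-c['R'].T@c['t'])
E
python3 - <<'E'
from h import *
crop("pics/top2.png","pics/c3.png",255,135,370,220,6.5)
E
```

```text
side bottom [0.46663103 0.01107144 0.        ] [0.48208316 0.0032298  0.06      ]
(116, 134) [ 0.49168217 -0.00428868  0.06      ]
(650, 134) [ 0.57209222 -0.00187131  0.06      ]
(135, 470) [ 0.49329126 -0.05636631  0.06      ]
(632, 440) [ 0.57365438 -0.04895428  0.06      ]
(628, 540) [ 0.57452622 -0.0658415   0.06      ]
(139, 540) [ 0.49366627 -0.06828036  0.06      ]
[ 0.53045988 -0.03660005  0.15      ] [ 0.51465281 -0.03591809  0.15      ] [ 0.54721879 -0.0349362   0.15      ]
[ 0.53043544 -0.03517009  0.155     ] [ 0.51530034 -0.03451712  0.155     ] [ 0.54648192 -0.03357697  0.155     ]
[ 0.53041101 -0.03374012  0.16      ] [ 0.51594788 -0.03311615  0.16      ] [ 0.54574506 -0.03221773  0.16      ]
[ 0.52988512 -0.00296225  0.26761776]
```

View pics/c3.png

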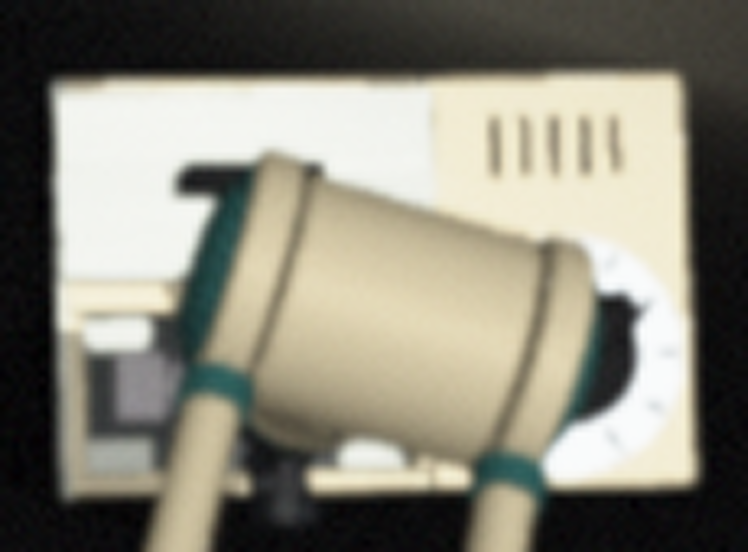

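arm_command --increments '[0,0,0,0.2,1.5,-0.3,1,0,0,0,0,2.0,0,1,0,0,0,0,1.8,0,1,0,0,0,0,0,0,1,0,0,0,0,0,0,1]'

```text
clock: 7.8
position: [0.5352, -0.0843, 0.2452]
ee_rot: [-0.707, 0.707, 0.01, -0.01]
contact_force: [0.1, 0.3, -4.1]
width: 0.022
```

Run:
```python
from h import *
s,p,a,M=pose(); c=vision.camera_params('wrist'); im=vision.get_image('wrist');
cv2.imwrite('pics/w6.png',im[:,:,::-1]); print(s['clock'],p,a,s['qd'].round(3),s['contact_force'],s['width'])
np.savez('w6.npz',R=c['R'],t=c['t'])
```

```text
7.8 [ 0.53515174 -0.084257    0.24523391] 0.02895170879945078 [ 0.002 -0.012 -0.011  0.     0.001  0.   ] [ 0.09052138  0.3286186  -4.1418631 ] 0.022037668398394238
```

View pics/w6.png

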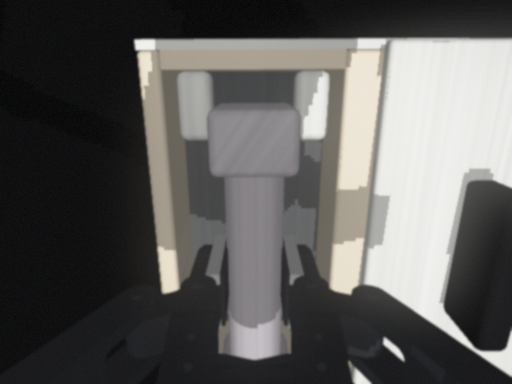

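Run:
```python
from h import *
d=np.load('w6.npz'); c=vision.camera_params('wrist'); c['R']=d['R'];c['t']=d['t']
crop("pics/w6.png","pics/w6c.png",150,30,350,190,4)
print(back(c,(254,70),.06), back(c,(254,177),.101), back(c,(254,112),.101),back(c,(254,103),.069))
print(back(c,(163,75),.06),back(c,(345,75),.06),back(c,(178,230),.06),back(c,(333,230),.06),back(c,(254,200),.097))
```

```text
[ 0.53212054 -0.00339858  0.06      ] [ 0.53317462 -0.03990843  0.101     ] [ 0.53254212 -0.01749348  0.101     ] [ 0.53250247 -0.01674793  0.069     ]
[ 0.49246985 -0.00659433  0.06      ] [ 0.57189409 -0.00433025  0.06      ] [ 0.49602807 -0.08063619  0.06      ] [ 0.57402655 -0.07842446  0.06      ] [ 0.53345624 -0.04997121  0.097     ]
```

View pics/w6c.png

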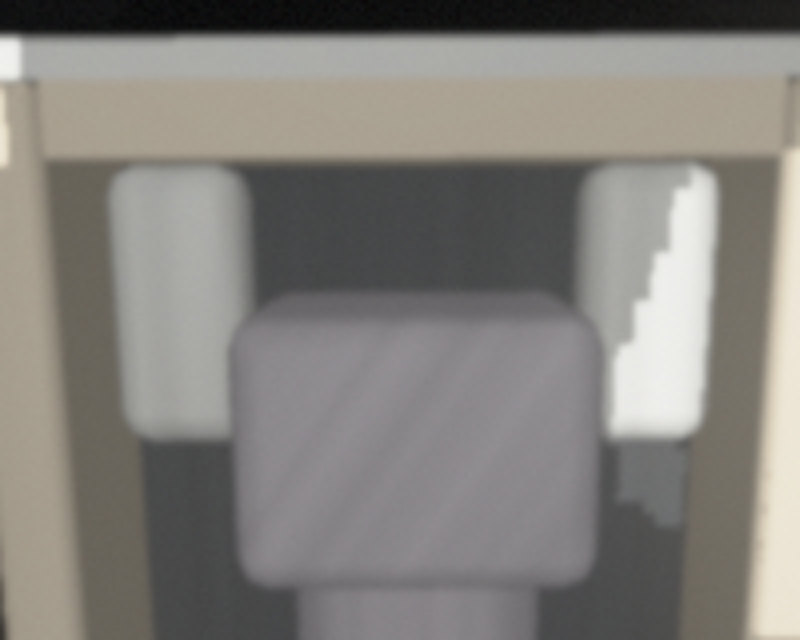

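arm_command --increments '[0,0,0,0,1.5,0,1,0,0,0,0,1.5,0,1,0,0,0,0,1.0,0,1,0,0,0,0,0.5,0,1,0,0,0,0,0,0,1,0,0,0,0,0,0,1]'

```text
clock: 8.6
position: [0.5351, -0.0842, 0.2005]
ee_rot: [-0.707, 0.707, 0.011, -0.01]
contact_force: [-0.2, -0.3, -3.6]
width: 0.0217
```

arm_command --increments '[0,0,0,0,0.2,0,1,0,0,0,0,0,0,1,0,0,0,0,0,0,1]'

```text
clock: 8.98
position: [0.5348, -0.0841, 0.1983]
ee_rot: [-0.707, 0.707, 0.01, -0.01]
contact_force: [0.4, -0.3, -2.9]
width: 0.022
```

arm_command --increments '[0,0,0,0,0.2,0,1,0,0,0,0,0,0,1,0,0,0,0,0,0,1]'

```text
clock: 9.35
position: [0.5348, -0.0841, 0.1961]
ee_rot: [-0.707, 0.707, 0.01, -0.01]
contact_force: [-0.2, -0.0, -3.1]
width: 0.0223
```

arm_command --increments '[0,0,0,0,0.15,0,1,0,0,0,0,0,0,1,0,0,0,0,0,0,1]'

```text
clock: 9.72
position: [0.5348, -0.0841, 0.1958]
ee_rot: [-0.707, 0.707, 0.01, -0.01]
contact_force: [-2.4, 0.9, 6.6]
width: 0.0219
```

arm_command --increments '[0,0,0,0,0,0,0.6,0,0,0,0,0,0,0.6,0,0,0,0,0,0,0.6]'

```text
clock: 10.1
position: [0.535, -0.0842, 0.1947]
ee_rot: [-0.707, 0.707, 0.01, -0.01]
contact_force: [0.6, -0.0, -0.1]
width: 0.0344
```

Run:
```python
from h import *
s,p,a,M=pose(); im=vision.get_image('wrist');
cv2.imwrite('pics/w7.png',im[:,:,::-1]); print(s['clock'],p,a,s['contact_force'],s['width'])
```

```text
10.1 [ 0.53498442 -0.08415929  0.19468608] 0.028983650955889746 [ 0.60072808 -0.04686796 -0.06378841] 0.03436118480141323
```

View pics/w7.png

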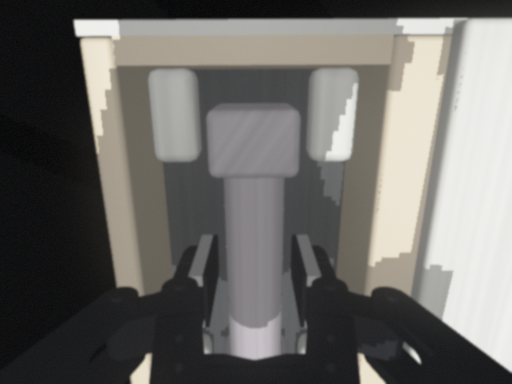

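arm_command --increments '[0,0,0,0,-1.0,0,0.6,0,0,0,0,-3.0,0,0.6,0,0,0,0,-4.5,0,0.6,0,0,0,2.5,-3.0,0,0.3,0,0,0,3.5,0,0,0.3,0,0,0,3.0,0,0,0.3,0,0,0,1.0,0,0.3,0.3,0,0,0,0,0,0,0.3]'

```text
clock: 11.15
position: [0.6345, -0.0778, 0.3095]
ee_rot: [0.707, -0.707, -0.01, 0.011]
contact_force: [-0.2, -1.1, 0.4]
width: 0.0598
```

arm_command --increments '[0,0,0,0,0,0,0.3,0,0,0,0,0,0,0.3]'

```text
clock: 11.4
position: [0.6338, -0.0782, 0.3098]
ee_rot: [-0.707, 0.707, 0.01, -0.01]
contact_force: [-0.3, 0.1, -0.3]
width: 0.0596
```

Run:
```python
from h import *
s,p,a,M=pose(); c=vision.camera_params('wrist'); im=vision.get_image('wrist');
cv2.imwrite('pics/w8.png',im[:,:,::-1]); print(s['clock'],p,a,s['qd'].round(3),s['contact_force'],s['width'])
np.savez('w8.npz',R=c['R'],t=c['t'])
o=np.array([.582,-.1477]);th=.031;R=np.array([[np.cos(th),-np.sin(th)],[np.sin(th),np.cos(th)]])
g=lambda x,y,z:proj(c,np.r_[o+R@np.array([x,y]),z]).round(0)
print(g(.058,.1,.099),g(.058,.03,.099),g(-.095,.155,.06))
```

```text
11.4 [ 0.633796   -0.0782226   0.30982233] 0.028774691445400066 [-0.001 -0.001 -0.005  0.002 -0.003  0.   ] [-0.32892575  0.09733028 -0.26756147] 0.05961201612696978
[263. 165.] [262. 276.] [12. 63.]
```

View pics/w8.png

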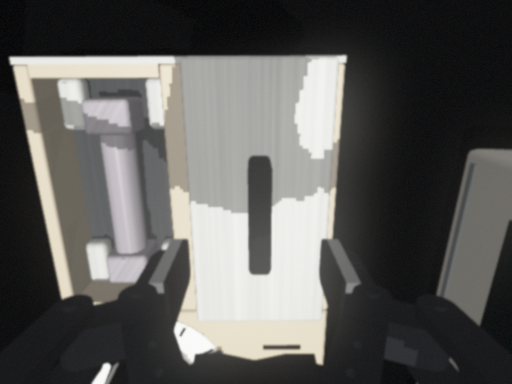

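Run:
```python
from h import *
d=np.load('w8.npz'); c=vision.camera_params('wrist'); c['R']=d['R'];c['t']=d['t']
print(back(c,(260,157),.099),back(c,(260,272),.099),back(c,(254.3,220),.099))
```

```text
[ 0.63506437 -0.04163901  0.099     ] [ 0.6374688  -0.11349428  0.099     ] [ 0.63300512 -0.07909761  0.099     ]
```

arm_command --increments '[0,0,0,0.3,2.0,0,0.3,0,0,0,0,2.5,0,0.3,0,0,0,0,1.3,0,0.3,0,0,0,0,0,0,0.5,0,0,0,0,0,0,0.75,0,0,0,0,0,0,1,0,0,0,0,0,0,1,0,0,0,0,0,0,1]' --grip_force 40

```text
clock: 12.45
position: [0.6379, -0.0782, 0.2529]
ee_rot: [-0.707, 0.707, 0.011, -0.01]
contact_force: [-1.3, -0.2, 5.8]
width: 0.0134
```

arm_command --increments '[0,0,0,-1.5,0,0,1,0,0,0,-2.0,0,0,1,0,0,0,-2.0,0,0,1,0,0,0,-2.0,0,0,1,0,0,0,-1.2,0,0,1,0,0,0,-0.5,0,0,1,0,0,0,0,0,0,1,0,0,0,0,0,0,1]'

```text
clock: 13.45
position: [0.5453, -0.0812, 0.2529]
ee_rot: [-0.707, 0.708, 0.011, -0.01]
contact_force: [-1.4, 0.1, 8.8]
width: 0.0133
```

arm_command --increments '[0,0,0,-0.4,0,0,1,0,0,0,-0.3,0,0,1,0,0,0,-0.3,0,0,1,0,0,0,0,0,0,1,0,0,0,0,0,0,1]'

```text
clock: 14.08
position: [0.5359, -0.0815, 0.2529]
ee_rot: [-0.706, 0.708, 0.011, -0.009]
contact_force: [2.3, -1.1, 7.2]
width: 0.0129
```

arm_command --increments '[0,0,0,-0.3,0,0,1,0,0,0,-0.3,0,0,1,0,0,0,0,0,0,1,0,0,0,0,0,0,1]'

```text
clock: 14.58
position: [0.5328, -0.0816, 0.2529]
ee_rot: [-0.706, 0.708, 0.014, -0.006]
contact_force: [10.1, 0.6, -0.2]
width: 0.0125
```

arm_command --increments '[0,0,0,0,0,0,0.4,0,0,0,0,0,0,0.4,0,0,0,0,-1.5,0,0.4,0,0,0,0,-3.0,0,0.4,0,0,0,0,-3.5,0,0.4,0,0,0,0,0,0,0.3,0,0,0,0,0,0,0.3]'

```text
clock: 15.45
position: [0.5292, -0.0811, 0.3317]
ee_rot: [0.707, -0.707, -0.01, 0.01]
contact_force: [0.2, 0.5, -0.4]
width: 0.0593
```

Run:
```python
from h import *
s,p,a,M=pose(); c=vision.camera_params('wrist'); im=vision.get_image('wrist');
cv2.imwrite('pics/w9.png',im[:,:,::-1]); print(s['clock'],p,a,s['qd'].round(3),s['contact_force'],s['width'])
np.savez('w9.npz',R=c['R'],t=c['t'])
plan(p,a,[.555,-.238,.33],.74,5,0.3)
```

```text
15.45 [ 0.52920366 -0.08113392  0.3317186 ] 0.02892820316453412 [ 0.002  0.017  0.019 -0.001 -0.003  0.001] [ 0.19839883  0.47247008 -0.36711587] 0.05925037449750845
[0.0, -0.142, 0.0, 0.42, 0.03, -3.15, 0.3, 0.0, -0.142, 0.0, -0.02, 0.04, -3.18, 0.3, 0.0, -0.142, 0.0, -0.48, 0.03, -3.14, 0.3, 0.0, -0.142, 0.0, -0.91, 0.04, -3.05, 0.3, 0.0, -0.142, 0.0, -1.34, 0.03, -2.88, 0.3]
[ 0.55495759 -0.23797077  0.3300186 ] 0.7389282031645341
```

View pics/w9.png

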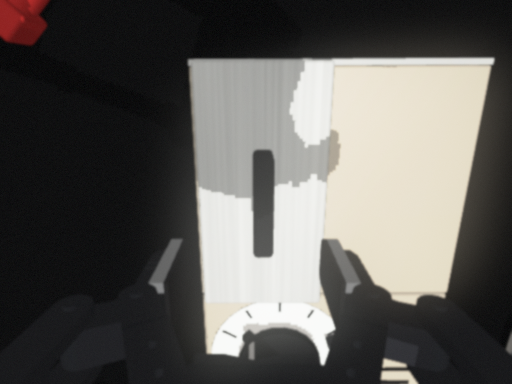

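arm_command --increments '[0,-0.142,0,0.42,0,-3.15,0.3,0,-0.142,0,0,0,-3.2,0.3,0,-0.142,0,-0.5,0,-3.1,0.3,0,-0.142,0,-0.9,0,-3.0,0.3,0,-0.142,0,-1.3,0,-2.9,0.3,0,0,0,0,0,0,0.3,0,0,0,0,0,0,0.3,0,0,0,0,0,0,0.3]'

```text
clock: 16.5
position: [0.5555, -0.2363, 0.3313]
ee_rot: [0.66, -0.659, -0.255, 0.256]
contact_force: [0.3, 0.1, -1.0]
width: 0.0601
```

Run:
```python
from h import *
s,p,a,M=pose(); c=vision.camera_params('wrist'); im=vision.get_image('wrist');
cv2.imwrite('pics/w10.png',im[:,:,::-1]); print(s['clock'],p,a,s['qd'].round(3),s['contact_force'],s['width'],s['qpos'].round(2))
np.savez('w10.npz',R=c['R'],t=c['t'])
crop("pics/w10.png","pics/w10c.png",150,100,370,265,3.6)
```

```text
16.5 [ 0.55546294 -0.23631075  0.33127813] 0.7392191562391743 [ 0.004 -0.004 -0.005 -0.003 -0.004 -0.004] [ 0.32057077  0.05104258 -0.9588676 ] 0.06009852661921624 [-0.52  0.37  1.56  0.    1.22 -1.26]
```

View pics/w10.png

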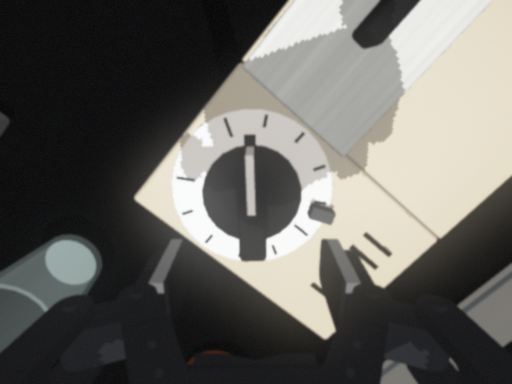

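View pics/w10c.png

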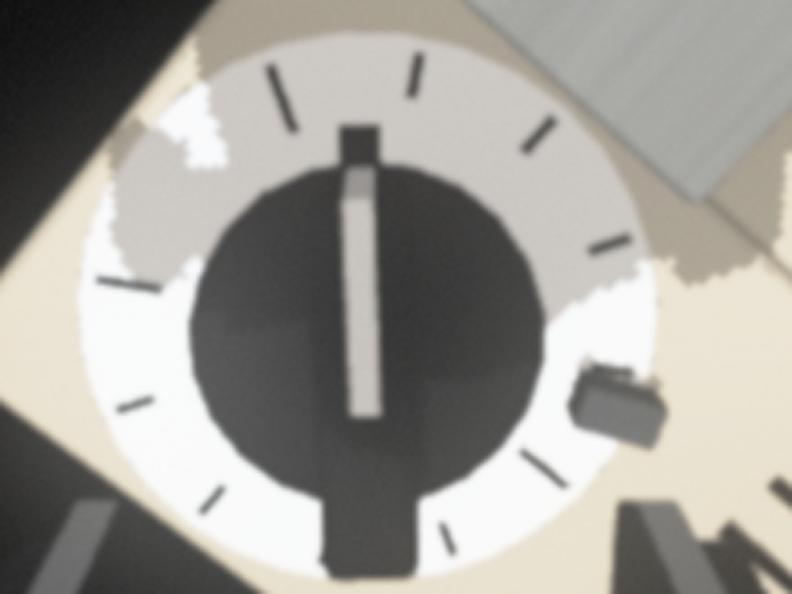

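Run:
```python
from h import *
crop("pics/w10.png","pics/w10d.png",295,190,350,235,13)
```

```text
(no output)
```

View pics/w10d.png

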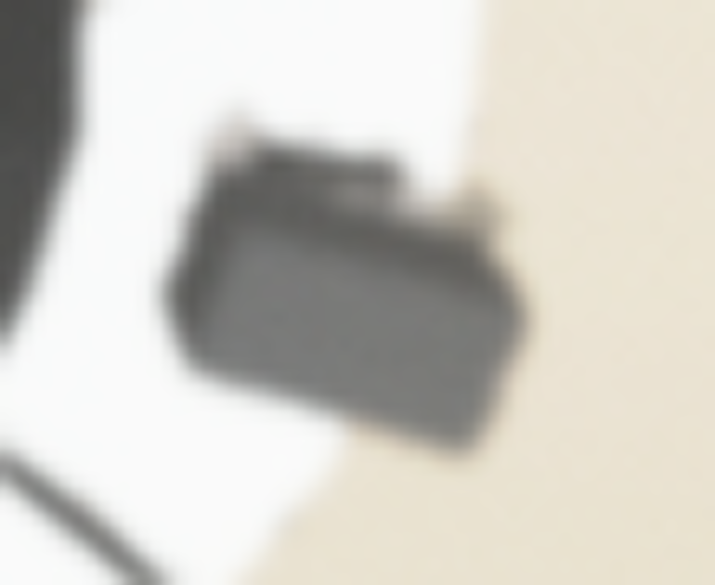

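Run:
```python
from h import *
d=np.load('w10.npz'); c=vision.camera_params('wrist'); c['R']=d['R'];c['t']=d['t']
g=lambda a,b:((a+.5)/3.6-.5+150,(b+.5)/3.6-.5+100)
h=lambda a,b:((a+.5)/13-.5+295,(b+.5)/13-.5+190)
ti=back(c,h(217,300),.073);to=back(c,h(492,380),.073)
print('tab',ti,to,np.linalg.norm(ti-to))
for z in (.066,.070,.074): print('nose',back(c,g(360,126),z))
l1=back(c,g(362,195),.106);l0=back(c,g(365,415),.106); print('line',l1,l0,np.arctan2(*(l1-l0)[[1,0]]))
e=back(c,g(370,575),.09);print(e)
# axis candidates: disc circle
from itertools import product
top=[back(c,g(*q),.074) for q in [(190,330),(546,330)]]
print('disc',top)
# dial circle white panel at z=.061
pts=np.array([back(c,g(*q),.061)[:2] for q in [(79,300),(655,300),(365,31),(150,130),(600,160)]])
A=np.c_[2*pts,np.ones(len(pts))];b=(pts**2).sum(1);s=np.linalg.lstsq(A,b,rcond=None)[0];print('scale circle',s[:2],np.sqrt(s[2]+s[0]**2+s[1]**2))
for ax in [s[:2],np.array([.5523,-.2354]),np.array([.5547,-.239])]:
  n=back(c,g(360,126),.068)[:2]-ax;t=ti[:2]-ax
  an,at=np.arctan2(n[1],n[0]),np.arctan2(t[1],t[0])
  print(ax,np.hypot(*n),np.hypot(*t),an,at,an-at)
```

```text
tab [ 0.59547152 -0.21978234  0.073     ] [ 0.6103815 -0.2127644  0.073    ] 0.01647904916091407
nose [ 0.52487204 -0.20869087  0.066     ]
nose [ 0.5244898  -0.20818854  0.07      ]
nose [ 0.52410757 -0.20768621  0.074     ]
line [ 0.52887135 -0.21183841  0.106     ] [ 0.5553139  -0.24030818  0.106     ] 2.3192938509077354
[ 0.58309237 -0.26974688  0.09      ]
disc [array([ 0.52631219, -0.26018872,  0.074     ]), array([ 0.57826131, -0.21286752,  0.074     ])]
scale circle [ 0.55438397 -0.2396726 ] 0.05964031420693909
[ 0.55438397 -0.2396726 ] 0.04310179591130291 0.04564875581998035 2.3310940947882566 0.45084238558939727 1.8802517091988593
[ 0.5523 -0.2354] 0.038596254943700226 0.045909603402967146 2.368264123491245 0.3471112687893793 2.021152854701866
[ 0.5547 -0.239 ] 0.042837793859058476 0.04507366745885387 2.3472607459444847 0.44046603269937973 1.906794713245105
```

arm_command --increments '[0,-0.012,0,-0.2,2.5,-0.2,0.3,0,0,0,0,3.0,0,0.3,0,0,0,0,2.3,0,0.3,0,0,0,0,0,0,0.5,0,0,0,0,0,0,0.7,0,0,0,0,0,0,1,0,0,0,0,0,0,1,0,0,0,0,0,0,1]' --grip_force 40

```text
clock: 17.55
position: [0.556, -0.2403, 0.2552]
ee_rot: [-0.657, 0.659, 0.26, -0.259]
contact_force: [-0.7, 1.2, 6.0]
width: 0.017
```

arm_command --increments '[0,0.12,0,0,0,0,1,0,0.16,0,0,0,0,1,0,0.16,0,0,0,0,1,0,0.16,0,0,0,0,1,0,0.16,0,0,0,0,1,0,0.16,0,0,0,0,1,0,0.12,0,0,0,0,1,0,0,0,0,0,0,1]'

```text
clock: 18.55
position: [0.5548, -0.2406, 0.2552]
ee_rot: [-0.699, 0.7, -0.102, 0.102]
contact_force: [-4.9, 0.3, 9.0]
width: 0.0172
```

arm_command --increments '[0,0.12,0,0,0,0,1,0,0.16,0,0,0,0,1,0,0.16,0,0,0,0,1,0,0.16,0,0,0,0,1,0,0.12,0,0,0,0,1,0,0.12,0,0,0,0,1,0,0,0,0,0,0,1,0,0,0,0,0,0,1]'

```text
clock: 19.55
position: [0.5539, -0.24, 0.2551]
ee_rot: [-0.597, 0.598, -0.379, 0.377]
contact_force: [-7.2, 0.9, 10.3]
width: 0.0174
```

Run:
```python
from h import *
s,p,a,M=pose(); c=vision.camera_params('wrist'); im=vision.get_image('wrist');
cv2.imwrite('pics/w11.png',im[:,:,::-1]); print(s['clock'],p,a,s['qd'].round(3),s['contact_force'],s['moment'],s['width'],s['qpos'].round(2))
np.savez('w11.npz',R=c['R'],t=c['t'])
```

```text
19.55 [ 0.55393691 -0.23995779  0.25513466] -1.1287076327076195 [0.001 0.001 0.001 0.002 0.    0.002] [-7.23454851  0.89943257 10.28188389] [ 0.18697987  1.04646228 -0.05745244] 0.017406725744078044 [-0.52  0.43  1.66 -0.    1.05  0.61]
```

View pics/w11.png

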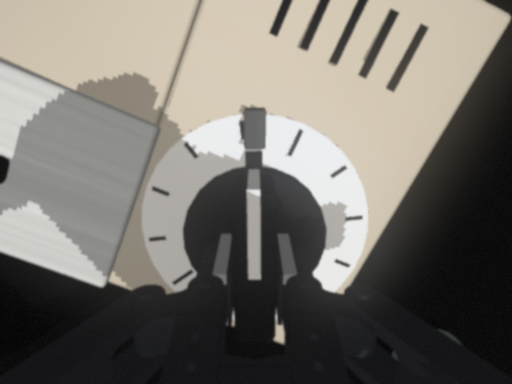

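arm_command --increments '[0,0,0,0,0,0,0.5,0,0,0,0,0,0,0.3,0,0,0,0,-1.5,0,0.3,0,0,0,0,-3.5,0,0.3,0,0,0,0,-4.0,0,0.3,0,0,0,0,-1.5,0,0.3,0,0,0,0,0,0,0.3,0,0,0,0,0,0,0.3]'

```text
clock: 20.6
position: [0.5552, -0.2399, 0.3571]
ee_rot: [-0.597, 0.597, -0.379, 0.377]
contact_force: [0.6, -0.8, -0.7]
width: 0.0596
```

Run:
```python
from h import *
s,p,a,M=pose(); c=vision.camera_params('wrist'); im=vision.get_image('wrist');
cv2.imwrite('pics/w12.png',im[:,:,::-1]); print(s['clock'],p,a,s['qd'].round(3),s['contact_force'],s['width'])
np.savez('w12.npz',R=c['R'],t=c['t'])
crop("pics/w12.png","pics/w12c.png",150,80,370,245,3.6)
im=vision.get_image('side'); cv2.imwrite('pics/side3.png',im[:,:,::-1])
```

```text
20.6 [ 0.55516441 -0.23993691  0.35712993] -1.1290008213498934 [ 0.001  0.008  0.008  0.001  0.    -0.002] [ 0.5947737  -0.77017688 -0.70687652] 0.05955266680783329
```

View pics/w12.png

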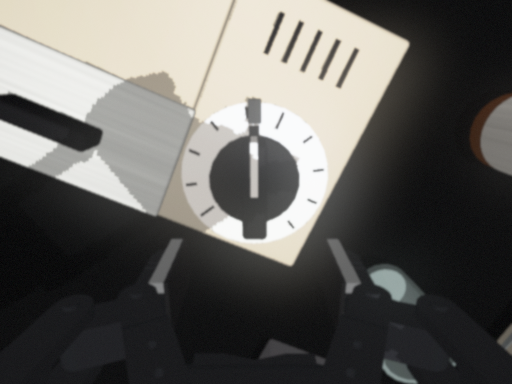

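View pics/w12c.png

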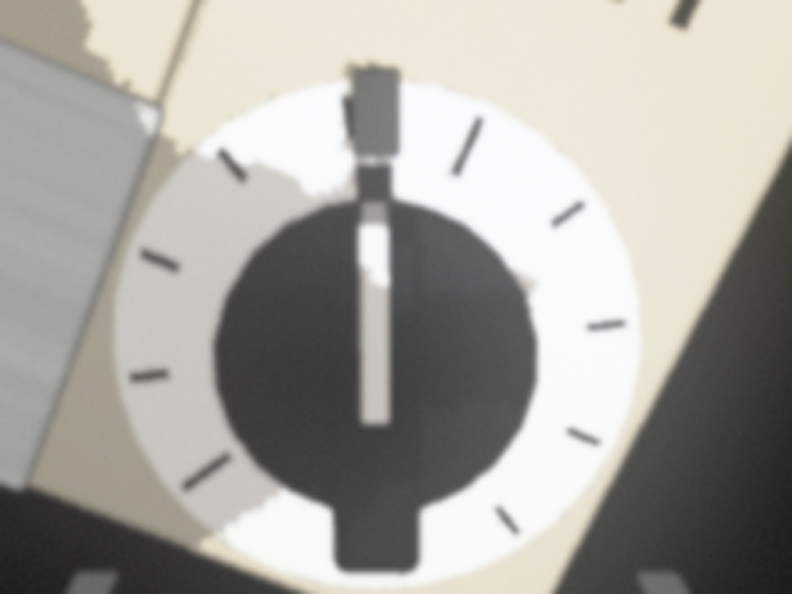

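View pics/side3.png

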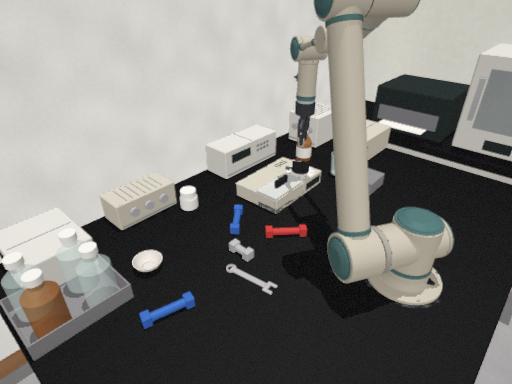

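Run:
```python
from h import *
d=np.load('w9.npz'); c=vision.camera_params('wrist'); c['R']=d['R'];c['t']=d['t']
a,b=back(c,(262.5,150),.099),back(c,(262.5,257),.099);print('handle',a,b,(a+b)/2)
crop("pics/w9.png","pics/w9c.png",180,45,345,165,4.7)
s=manip.get_state();print(s['clock'])
```

```text
handle [ 0.53240768 -0.04509917  0.099     ] [ 0.53503839 -0.11846447  0.099     ] [ 0.53372304 -0.08178182  0.099     ]
20.7
```

View pics/w9c.png

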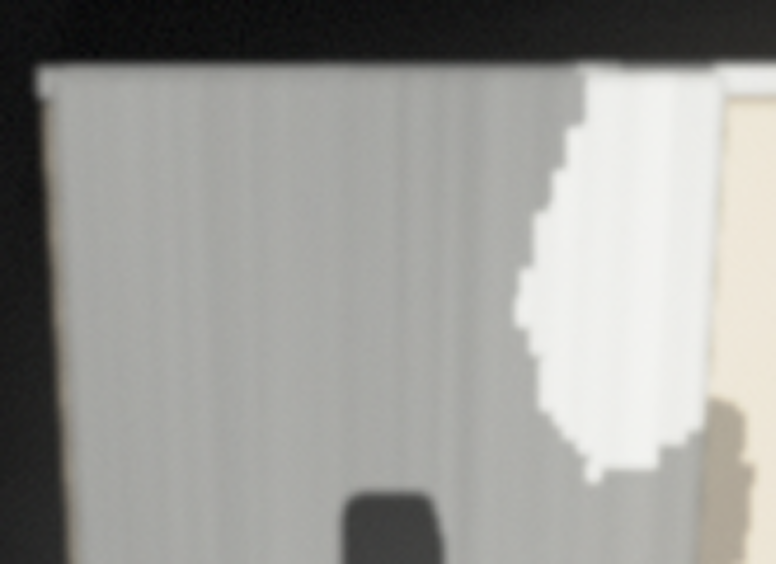

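Run:
```python
from rig import ticket
print(ticket.sign_off())
```

```text
the job is handed in; nothing more can be done
None
```

I placed the long column in the cradle and let it go. I then slid the cover shut and turned the dial clockwise about 1.88 rad to the index tab. The job was handed in at about 20.7 s. `ticket.sign_off()` gives no verdict, so these are my own last checks:

- **Column:** after release, the wrist picture showed it lying between the cheeks. The last gap measurement, just before lowering, put it about 1 mm off along the trough and centred across it. It was hidden under the cover after that, so I did not see it again.
- **Cover:** the handle moved about 103 mm. The force then rose to about 10 N at the stop, against about 2 N for sliding. The last close view showed the cover's front edge just inside the box front, as it should be when shut.
- **Dial:** in the last wrist picture, after letting go, the pointer nose lines up with the tab's inner end, about 1–2 mm off by my reading.
- **Arm and bystanders:** the arm stood clear, about 10 cm above the dial, with contact readings within about 1 N. I measured no bystander for movement, but in the last side view those in sight look where they started.

One thing disagreed along the way. An early wrist measurement of the column was about 12 mm off the top camera's, because the arm was still settling. I measured again once it was still, before grasping, and the two then agreed within about 2 mm.

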